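Pack the bench press and set its lever to float

TASK

Pack the gap between the steel block and the ram of the green bench press with the aluminium spacer plates, adding them upright one at a time with their wide faces against the block, until it is snug and no further plate would fit; each must stand fully down on the press base, centred on the ram. Then push the control lever away past its stiff detent into the float notch, so that the ram closes on the pack, and let go. Leave both steel blocks, the glassware and any plate that is not needed where they stand, and keep clear of the retort stand.

Things in the scene. Friction and masses are not known exactly. Their poses are not given: they have to be found in the camera images.
- press: green bench press, fixed: base plate 150 (x) x 300 (y, -165 to +135 mm) x 20 mm thick. Origin on its underside beneath the ram's axis, z up, base top at z = 20 mm. The channel runs along y above the base, centred on x = 0, open above and at the sides, from the ram's face to the fixed jaw's face. Jaw, cradle and cylinder rise to z = 77 mm at most. Robot at -x side
- jaw_face (a point): middle of the fixed jaw's face, at x 0, y +50, z 47 mm of the press; it looks along -y. A block stands against it. Between block and ram is then left a gap of 20 to 22 mm (thick block: takes one plate) or 36 to 38 mm (thin: takes two); plates stand there with own y along the press's y
- ram_face (a point): middle of the ram's flat steel face (50 wide x 46 mm high), looking along +y of the press; at x 0, z 49 mm of the press, y -12 mm with the lever at 0. It comes forward (+y) 10 mm per rad of lever and, when stopped by a pack, presses softly (a few N)
- lever (a joint): control lever angle (rad): 0 leans 0.5 rad to -x of the press, 0.5 upright, 1.0 (stop) leans 0.5 rad to +x: the float notch. Starts at 0 to 0.2. To 0.27 it moves easily (2 N at the knob) and stays; then a sprung detent stiffens to about 12 N near 0.4 and pushes it back if let go before 0.72; past that it snaps to 1.0 and stays
- lever_knob (a point): centre of the black ball knob (30 mm across) on the end of the control lever, 110 mm from the pivot; lever shaft 10 mm thick. It swings in an upright plane along the press's x
- lever_pivot (a point): the lever's pivot, at x -15, y -143, z 55 mm of the press; its axis is parallel to the press's y
- block_thick_center (a point): thicker loose steel die block, 50 (x) x 40 (y) x 55 mm high; point at its centre. One block stands in the press channel against the fixed jaw (its centre 20 or 12 mm before the jaw face), the other is parked on the press base behind the jaw, further along +y. Which is where varies; leave both there
- block_thin_center (a point): thinner loose steel die block, 50 (x) x 24 (y) x 55 mm high; point at its centre. One block stands in the press channel against the fixed jaw (its centre 20 or 12 mm before the jaw face), the other is parked on the press base behind the jaw, further along +y. Which is where varies; leave both there
- spacer_a_center (a point): loose aluminium spacer plate (two alike) standing upright on the bench: body 16 thick (own y) x 50 wide (own x) x 60 mm high, lower edges rounded; on its top middle a thin grip tab 6 thick (y) x 30 wide (x) x 45 mm high; 150 g. Pinch the tab across its 30 mm width (own x). Site at the middle, 52.5 mm above the foot; the tab spans 7.5 to 52.5 mm above it. Half-turn symmetric
- spacer_b_center (a point): loose aluminium spacer plate (two alike) standing upright on the bench: body 16 thick (own y) x 50 wide (own x) x 60 mm high, lower edges rounded; on its top middle a thin grip tab 6 thick (y) x 30 wide (x) x 45 mm high; 150 g. Pinch the tab across its 30 mm width (own x). Site at the middle, 52.5 mm above the foot; the tab spans 7.5 to 52.5 mm above it. Half-turn symmetric
- beaker: glass beaker, 66 mm across x 85 mm high, bystander; origin under its foot
- bottle: amber glass jar, 52 mm across x 90 mm high, bystander; origin under its foot
- vial: small capped glass vial, 32 mm across x 55 mm high, bystander; origin under its foot
- stand: retort stand, fixed, between the plates and the press: green foot 120 (x) x 100 (y) x 12 mm, origin under its middle; steel rod 12 mm across, at x -30 mm, 490 mm high; at height 270 mm an empty clamp with red jaws sticks out along -x to x = -151 mm, 44 mm wide
Things that resemble listed ones, but are neither listed nor needed, are in the scene too. What is shaped like the part that bears spacer_a_center but orange or turquoise is not meant. Leave any blue or purple look-alike of the part that bears spacer_b_center alone.

How it is judged:
By the outcome, as a careful person would: the job done as asked, in the order asked, and still so for the second after the job is handed in, with the robot touching nothing.
It also fails if it takes over 72 s, if anything falls off the work surface, if the arm or the gripper's body presses on something with over 40 N, if the wrist force passes 120 N, or if a joint passes its speed limit or range.

ROBOT

A 7-joint arm with a two-finger parallel gripper is mounted at the origin on the work surface. World frame = base frame: x ahead of the robot, y to its left, z up, the work surface at z = 0. Lengths are in m, angles in rad, forces in N, time in s.
With the tool pointing down it reaches from about 0.4 to 0.875 m from the base axis. Payload 19.3 kg.
Tool frame: the origin (TCP) lies midway between the tips of the shut fingers; the grasp point (between the pads) lies 19 mm behind it (bot.pinch_z is the distance from the TCP to the grasp point, in m); z points along the fingers, y is the direction in which the jaws open and shut (so a half turn about z gives the same grasp; the last joint's range is limited). The gripper opens to 85 mm and grips with 20 to 120 N. Pads are 22 mm wide; open, the fingers measure 114 mm over their backs; the gripper's body (76 mm by 85 mm) begins 54 mm behind the grasp point. The pads swing forward as they close: fully open they stand 13 mm farther back than shut.
Start: joints at [-1.326, 0.521, -0.036, 1.599, 0.021, 1.021, -0.113], TCP at [0.194, 0.594, 0.231] pointing down, gripper open.
Joint ranges: [-2.91, 2.91], [-0.3, 2.13], [-1.5, 1.42], [0.17, 2.43], [-1.26, 4.41], [0.16, 1.93], [-2.52, 2.52]. Speed limits (rad/s): [1.89, 1.89, 2.39, 2.39, 3.01, 3.01, 3.01].

INTERFACE

Orientations are given as [roll, pitch, yaw] about the fixed x, y, z axes, in that order (R = Rz(yaw) Ry(pitch) Rx(roll)).
In Python, from workcell import bot gives the robot as it stands. The module is installed in compiled form; this text tells all that it offers.
- The arm moves only by the tool move_arm, never from a script. Its argument "moves" is text: rows parted by semicolons, each of 4 numbers parted by spaces: the shift along the tool's x, y, z in mm, then the turn about the tool's z in rad. In form: dx dy dz yaw; .... A call has exactly 10 rows; each row is the pose to reach, as a shift and turn from the pose commanded when the call began, along the tool's axes at that moment; what a row does not reach only later rows make up. A row lasts 1/12 s, in which the tool goes at most 41.7 mm and 7.16 degrees, less where a joint would pass 70% of its speed; a pose out of reach is approached as far as the arm can. A call with a gripper value outside its range is refused whole. "grip" is the opening, from 0 (shut) to 1 (fully open), set as the call begins (left out, the last holds). The fingers move at their own pace and stop on an object; "grip_force" is the grip in N (left out, the last holds). Time passes only in rows, so rows that repeat a pose let the fingers close, or fill a call up. It gives the time, the measured TCP pose, the force and the opening at its end, in the units of the state.
- bot.observe(): the state, without advancing time (a new reading comes with each control period).
- bot.grab_frame(name): name is "scene" or "top" or "wrist"; returns a dict with "frame" (420x560x3 uint8, red, green, blue), "z_map" (420x560 float32, m along the optical axis (not along the pixel's ray), 0 where there is no reading), "K" (3x3 intrinsics, pixels), "eye" and "attitude" of the camera in the world. Camera axes: x right, y up, looking along -z (the intrinsics and any distortion apply to the point x, -y, -z); pixel columns grow to the right and rows downward; lengths in m; the calibration is good to about 2 mm. The wrist camera is an equidistant fisheye: a pixel r from the principal point sees the ray r / f radians off the axis. A picture is of the moment at which its call begins.
- bot.job_done(): hands the job in, once; it reports no verdict.
Trained networks look in a picture, given as the dict that the camera call returned (one of the last four; its "shot" number tells which), for a name from the list of things; names that differ only in an ending like _2 or _b are one class to them, and where a whole thing is asked for, a point or a joint stands for the part that bears it (a point fixed in the world has none). Each returns a list of dicts, best first, with "conf" (0 to 1); they miss things now and then, are a little off and sometimes report something else, mostly with a low value. They report only what shows in the picture. A call takes as long as a camera call. They do not tell look-alikes from the thing itself.
- bot.search_frame(picture, label): "at" ([column, row] in pixels, amid what is visible of it).
- bot.pinpoint(picture, label): "at" ([column, row] in pixels: a listed point, or the origin of a listed thing).
The state is a dict: "clock": time; "qpos": joint angles; "qd": joint speeds; "joint_efforts": joint torques, N m; "position": TCP position; "tool_rot": TCP orientation; "force": force on the tool from outside, world axes, zero at the start; "moment": the same for the moment, N m; "grip_width": finger opening in m.
Only numpy, scipy, OpenCV 4.12 (cv2) and the standard library are available. Lean on these libraries where they do the work, as an engineer would, in place of code of your own. Each camera call takes 0.05 s, during which the arm holds its last target. There are 200 camera calls.

## Working session

There is one attempt and no reset: what is moved stays moved. The work goes in short steps, Python scripts to look and compute and a tool call to move; the robot and the scene stay as the last step left them, time stands still between calls to the robot, and variables do not carry over. Pictures are saved under pics/ and viewed, about 8 in all and at most 12, crops included, and the job is handed in when it is done.

Besides the shell and the picture viewer there is one more tool, called after "Emit:" by a JSON object that holds its "fn" and its "kwargs". move_arm: Moves the arm, as the interface text tells. Its arguments: {"type":"object","properties":{"moves":{"type":"string"},"grip":{"type":"number"},"grip_force":{"type":"number"}},"required":["moves"]}

```bash
mkdir -p pics
cat > h.py <<'E'
import numpy as np, cv2
from workcell import bot
def pt(f,u,v,z=None):
    K=f["K"]; 
    if z is None:
        a=f["z_map"][int(v)-2:int(v)+3,int(u)-2:int(u)+3]; a=a[a>0]; z=np.median(a)
    p=np.array([(u-K[0,2])/K[0,0]*z,-(v-K[1,2])/K[1,1]*z,-z])
    return np.array(f["eye"])+np.array(f["attitude"])@p
def cloud(f):
    K=f["K"];z=f["z_map"];v,u=np.mgrid[:z.shape[0],:z.shape[1]]
    p=np.stack([(u-K[0,2])/K[0,0]*z,-(v-K[1,2])/K[1,1]*z,-z],-1)
    w=p@np.array(f["attitude"]).T+np.array(f["eye"]); w[z<=0]=np.nan
    return w
def save(f,n,s=1): cv2.imwrite("pics/"+n,cv2.resize(f["frame"][:,:,::-1],None,fx=s,fy=s))
E
python3 - <<'E'
from h import *
np.set_printoptions(precision=4,suppress=True)
print(bot.observe())
fs={n:bot.grab_frame(n) for n in("scene","top")}
ims=[]
for n,f in fs.items():
    print(n,f["K"].tolist(),np.array(f["eye"]),np.array(f["attitude"]).tolist(),{k for k in f})
    save(f,n+".png",1.4)
    w=cloud(f); np.savez("/tmp/"+n+".npz",w=w,im=f["frame"])
    for l in ["press","jaw_face","ram_face","lever_knob","lever_pivot","block_thick_center","block_thin_center","spacer_a_center","beaker","bottle","vial","stand"]:
        for d in bot.pinpoint(f,l)[:5]:
            u,v=d["at"]
            try: print(l,np.round(d["at"],1),round(d["conf"],2),pt(f,u,v))
            except Exception as e: print(l,d,"nodepth")
E
```

```text
{'clock': 0.0, 'qpos': array([-1.3262,  0.522 , -0.0363,  1.6   ,  0.0212,  1.0211, -0.1128]), 'qd': array([ 0.0011, -0.001 , -0.0001, -0.0002,  0.0012,  0.0023,  0.0033]), 'joint_efforts': array([  0.0008, -92.7106,   1.9801, -36.9935,   0.0179,   0.0082,
        -0.    ]), 'position': array([0.1934, 0.594 , 0.2307]), 'tool_rot': array([-3.1405,  0.0001,  2.8268]), 'force': array([-0.6491, -1.3405, -0.4817]), 'moment': array([0.0045, 0.0073, 0.0025]), 'grip_width': 0.08519979302423324}
scene [[488.3566596472227, 0.0, 283.27107570102885], [0.0, 488.3566596472227, 208.40657061637307], [0.0, 0.0, 1.0]] [ 1.1825 -0.4446  0.7087] [0.9125558694638165, -0.01946763193594747, 0.9460358929848716] {'z_map', 'attitude', 'frame', 'shot', 'eye', 'K'}Traceback (most recent call last):
  File "<stdin>", line 9, in <module>
  File "h.py", line 12, in cloud
    w=p@np.array(f["attitude"]).T+np.array(f["eye"]); w[z<=0]=np.nan
      ~~~~~~~~~~~~~~~~~~~~~~~~~~~^~~~~~~~~~~~~~~~~~~
ValueError: operands could not be broadcast together with shapes (420,560) (3,)
```

```bash
sed -i 's/np.array(f\["attitude"\])/R(f)/; 2a from scipy.spatial.transform import Rotation\ndef R(f): return Rotation.from_euler("xyz",f["attitude"]).as_matrix()' h.py
python3 - <<'E'
from h import *
np.set_printoptions(precision=3,suppress=True)
fs={n:bot.grab_frame(n) for n in("scene","top")}
for n,f in fs.items():
    print(n,np.array(f["eye"]),np.array(f["attitude"]))
    save(f,n+".png",1.4)
    w=cloud(f); np.savez("/tmp/"+n+".npz",w=w,im=f["frame"])
    for l in ["press","jaw_face","ram_face","lever_knob","lever_pivot","block_thick_center","block_thin_center","spacer_a_center","beaker","bottle","vial","stand"]:
        for d in bot.pinpoint(f,l)[:5]:
            u,v=d["at"]
            try: print(l,np.round(d["at"],1),round(d["conf"],2),pt(f,u,v))
            except Exception as e: print(l,d,"nodepth")
E
```

```text
scene [ 1.182 -0.445  0.709] [ 0.913 -0.019  0.946]
press [223.  274.3] 0.69 [ 0.584 -0.139  0.033]
jaw_face [245.9 246. ] 0.93 [ 0.582 -0.085  0.077]
ram_face [218.4 256.4] 0.71 [ 0.57  -0.139  0.069]
lever_knob [136.9 224.5] 0.73 [ 0.511 -0.26   0.164]
lever_pivot [152.6 280.4] 0.9 [ 0.553 -0.265  0.065]
block_thick_center [270.4 235.3] 0.63 [ 0.58  -0.026  0.074]
block_thick_center [328.5 181.9] 0.27 [0.485 0.205 0.059]
block_thin_center [244.9 250.9] 0.94 [ 0.586 -0.09   0.07 ]
block_thin_center [273.4 235.7] 0.68 [ 0.585 -0.023  0.075]
spacer_a_center [358.6 211.9] 0.89 [0.61  0.185 0.059]
spacer_a_center [384.  235.5] 0.81 [0.701 0.17  0.063]
spacer_a_center [320.8 220.1] 0.61 [0.583 0.101 0.056]
beaker [400.4 212.1] 0.81 [0.629 0.305 0.017]
bottle [359.4 180.9] 0.72 [0.731 0.044 0.263]
vial [281.6 207.2] 0.54 [0.459 0.089 0.018]
vial [240.7 250.3] 0.33 [ 0.572 -0.091  0.061]
stand [361.3 298.6] 0.91 [0.769 0.052 0.012]
top [0.446 0.025 1.194] [ 0.115  0.004 -1.549]
press [344.2 215.2] 0.72 [ 0.565 -0.121  0.021]
jaw_face [320.9 212.1] 0.77 [ 0.565 -0.064  0.076]
jaw_face [268.4 125.1] 0.25 [0.738 0.051 0.128]
ram_face [350.2 215. ] 0.74 [ 0.562 -0.13   0.055]
lever_knob [427.6 244.9] 0.56 [ 0.495 -0.265  0.167]
lever_pivot [409.6 222.3] 0.59 [ 0.548 -0.255  0.067]
block_thick_center [293.9 214.7] 0.85 [ 0.558 -0.007  0.075]
block_thin_center [326.5 216.7] 0.86 [ 0.555 -0.076  0.076]
spacer_a_center [211.2 148.9] 0.79 [0.691 0.171 0.104]
spacer_a_center [240.3 200.2] 0.78 [0.583 0.106 0.104]
spacer_a_center [203.9 191.1] 0.5 [0.601 0.183 0.104]
spacer_a_center [295.2 213.3] 0.32 [ 0.561 -0.01   0.074]
beaker [147.2 192. ] 0.86 [0.61  0.327 0.005]
bottle [143.  255.6] 0.92 [0.464 0.31  0.08 ]
bottle [413.7 220.8] 0.42 [ 0.551 -0.264  0.067]
bottle [192.9 251.6] 0.41 [0.474 0.204 0.087]
vial [246.3 268.4] 0.72 [0.442 0.093 0.056]
stand [265.2 125.4] 0.59 [0.697 0.053 0.275]
```

View pics/scene.png

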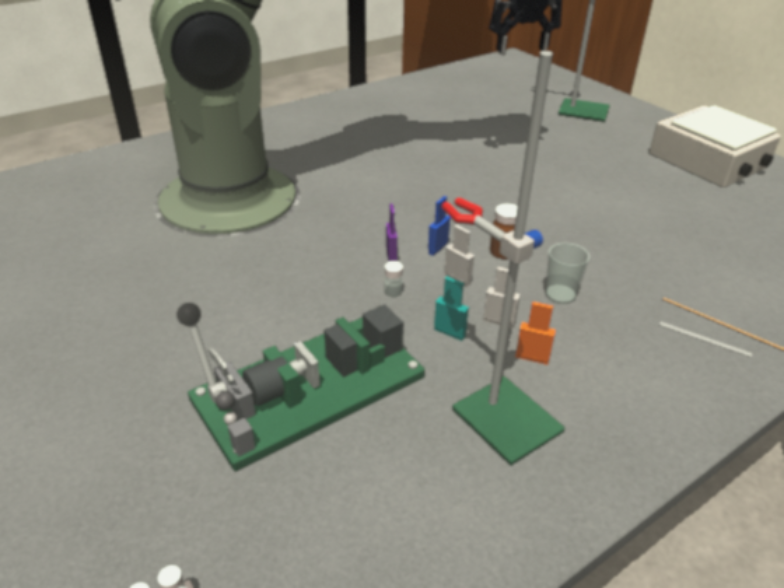

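View pics/top.png

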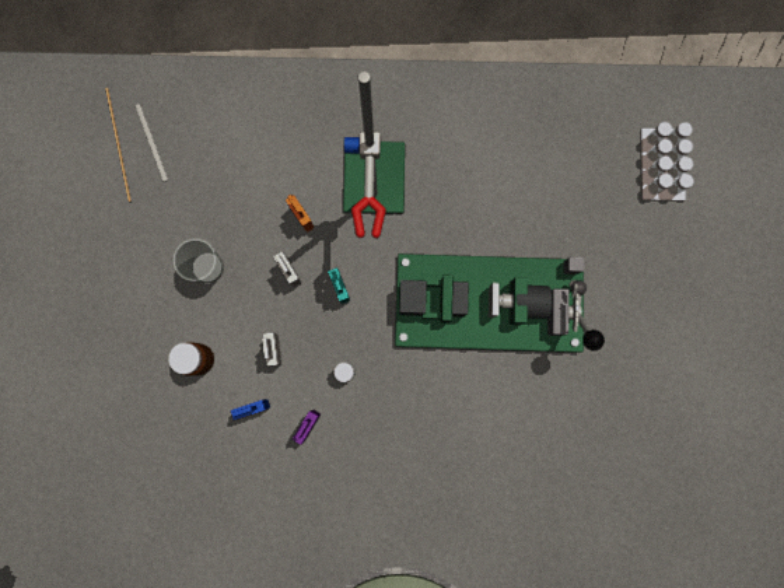

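Run:
```python
from h import *
np.set_printoptions(precision=4,suppress=True)
for n in("top","scene"):
    d=np.load("/tmp/"+n+".npz");w=d["w"];im=d["im"]
    x,y,z=w[...,0],w[...,1],w[...,2]
    hsv=cv2.cvtColor(im,cv2.COLOR_RGB2HSV)
    def rect(m,t):
        p=w[m]; 
        if len(p)<5: print(t,len(p));return
        r=cv2.minAreaRect(p[:,:2].astype(np.float32)); print(n,t,len(p),"c",np.array(r[0]),"sz",np.array(r[1]),"ang",round(r[2],2),"zmed",round(float(np.median(p[:,2])),4))
    rect((hsv[...,0]>60)&(hsv[...,0]<90)&(hsv[...,1]>100)&(z>.008)&(z<.032)&(y<.05)&(x<.66)&(y>-.35),"base")
    m=(y>-.06+0.01)&(y<.03)&(x>.5)&(x<.62)&(z>.062)&(z<.09)&(hsv[...,1]<90)
    rect(m,"parked")
    m=(y>-.11)&(y<-.065)&(x>.5)&(x<.62)&(z>.062)&(z<.09)&(hsv[...,1]<90); rect(m,"chan")
    for nm,(cx,cy) in dict(A=(.601,.183),B=(.474,.204),O=(.691,.171),T=(.583,.106)).items():
        c=(np.hypot(x-cx,y-cy)<.045)
        rect(c&(z>.09)&(z<.115),nm+"tab"); rect(c&(z>.05)&(z<.068),nm+"body")
        p=w[c&(z>.09)&(z<.115)]
        print(np.median(p,0) if len(p) else 0)
    p=w[(np.hypot(x-.5,y+.265)<.05)&(z>.12)]; print("knob",len(p),np.median(p,0), p.min(0),p.max(0))
```

```text
top base 5112 c [ 0.5638 -0.1334] sz [0.2985 0.1486] ang 89.45 zmed 0.0207
top parked 439 c [ 0.5647 -0.0075] sz [0.0396 0.0508] ang 88.18 zmed 0.0757
top chan 261 c [ 0.5642 -0.0802] sz [0.0238 0.05  ] ang 89.58 zmed 0.0757
top Atab 47 c [0.6068 0.1902] sz [0.0292 0.0059] ang 32.42 zmed 0.1068
top Abody 118 c [0.6069 0.1903] sz [0.0504 0.0161] ang 33.05 zmed 0.0607
[0.6063 0.189  0.1068]
top Btab 58 c [0.4801 0.2092] sz [0.0276 0.0068] ang 8.6 zmed 0.1048
top Bbody 124 c [0.4803 0.2089] sz [0.0497 0.0164] ang 8.19 zmed 0.0608
[0.4792 0.2087 0.1048]
top Otab 45 c [0.6984 0.1747] sz [0.0305 0.0057] ang 35.51 zmed 0.1059
top Obody 121 c [0.6979 0.1743] sz [0.0505 0.0159] ang 34.97 zmed 0.0612
[0.6966 0.1736 0.1059]
top Ttab 44 c [0.583  0.1079] sz [0.0302 0.0058] ang 23.11 zmed 0.105
top Tbody 119 c [0.5828 0.1081] sz [0.0502 0.0159] ang 22.63 zmed 0.0609
[0.5823 0.107  0.105 ]
knob 201 [ 0.5008 -0.257   0.1653] [ 0.4856 -0.2746  0.1231] [ 0.5212 -0.2448  0.1726]
scene base 576 c [ 0.6029 -0.1298] sz [0.1184 0.2258] ang 26.22 zmed 0.0217
scene parked 468 c [ 0.5647 -0.0089] sz [0.0571 
[... 170 characters left out ...]
.1007
scene Abody 134 c [0.607  0.1888] sz [0.051  0.0189] ang 31.77 zmed 0.0605
[0.6031 0.184  0.1007]
scene Btab 87 c [0.4796 0.2071] sz [0.0331 0.01  ] ang 8.0 zmed 0.0998
scene Bbody 154 c [0.4799 0.2082] sz [0.0515 0.0189] ang 11.25 zmed 0.06
[0.4825 0.2072 0.0998]
scene Otab 129 c [0.6976 0.1738] sz [0.0298 0.0113] ang 36.82 zmed 0.0997
scene Obody 219 c [0.6988 0.1721] sz [0.0497 0.0176] ang 37.41 zmed 0.0602
[0.6989 0.1723 0.0997]
scene Ttab 112 c [0.5824 0.1066] sz [0.0303 0.0096] ang 24.91 zmed 0.1003
scene Tbody 196 c [0.583  0.1062] sz [0.051  0.0193] ang 18.9 zmed 0.0602
[0.5841 0.1064 0.1003]
knob 327 [ 0.5094 -0.2623  0.1594] [ 0.4912 -0.2756  0.1201] [ 0.5217 -0.2468  0.1721]
```

```bash
cat >> h.py <<'E'
def go(x,y,z,yawdeg):
    s=bot.observe(); M=Rotation.from_euler("xyz",s["tool_rot"])
    d=M.inv().apply(np.array([x,y,z])-s["position"])*1000
    dy=(yawdeg-np.degrees(s["tool_rot"][2])+90)%180-90
    print("shift",d.round(1),"turn",round(-np.radians(dy),4),"|",s["position"].round(4),s["tool_rot"].round(4),"F",s["force"].round(1),"w",round(s["grip_width"],4),"t",round(s["clock"],2))
E
python3 - <<'E'
from h import *
go(.480,.209,.2,98.2)
w=np.load("/tmp/top.npz")["w"];p=w[(w[...,2]>.2)&(w[...,0]>.55)&(abs(w[...,1]-.05)<.08)];print("clamp",p.min(0),p.max(0))
w=np.load("/tmp/scene.npz")["w"];p=w[(w[...,2]>.24)&(w[...,2]<.3)&(w[...,0]>.5)&(abs(w[...,1]-.05)<.08)];print("clamp",p.min(0),p.max(0))
E
```

```text
shift [-391.7 -277.6   31.3] turn 1.1128 | [0.1936 0.5943 0.2313] [3.1416 0.     2.8267] F [-0.7  0.5 -0.3] w 0.0852 t 1.4
clamp [0.61820778 0.03624463 0.20499279] [0.75342525 0.09016175 0.49748393]
clamp [0.61757224 0.0336182  0.24007907] [0.75390431 0.0912577  0.29939448]
```

Emit:
{"fn": "move_arm", "kwargs": {"moves": "-39 -28 3 0.12; -78 -55 6 0.24; -117 -83 9 0.36; -156 -111 12 0.48; -195 -139 15 0.6; -234 -166 18 0.72; -273 -194 21 0.84; -312 -222 24 0.96; -351 -250 27 1.06; -390 -277 30 1.113", "grip": 0.75}}

```text
clock: 2.23
position: [0.442, 0.2585, 0.2054]
tool_rot: [3.141, -0.0, 1.708]
force: [1.3, 0.4, -0.1]
grip_width: 0.0639
```

Run:
```python
from h import *
go(.480,.209,.2,98.2)
```

```text
shift [-54.3  30.9   5.4] turn -0.0059 | [0.442  0.2585 0.2054] [ 3.141e+00 -3.000e-04  1.708e+00] F [ 1.3  0.4 -0.1] w 0.0639 t 2.23
```

Emit:
{"fn": "move_arm", "kwargs": {"moves": "-20 11 2 0; -40 22 4 0; -50 29 5 0; -50 29 5 0; -50 29 5 0; -50 29 5 0; -50 29 5 0; -50 29 5 0; -50 29 5 0; -50 29 5 0"}}

```text
clock: 3.07
position: [0.4768, 0.2152, 0.2003]
tool_rot: [3.142, -0.0, 1.714]
force: [0.2, -0.9, 1.2]
grip_width: 0.064
```

Run:
```python
from h import *
go(.480,.209,.072,98.2)
f=bot.grab_frame("wrist"); save(f,"w1.png",1.0)
print(f["K"].tolist(),f["eye"],f["attitude"])
print(bot.pinpoint(f,"spacer_a_center"))
f=bot.grab_frame("top"); save(f,"t1.png",1.4)
```

```text
shift [ -6.7   2.3 128.3] turn 0.0006 | [0.4768 0.2152 0.2003] [ 3.1415e+00 -1.0000e-04  1.7145e+00] F [ 0.2 -0.9  1.2] w 0.064 t 3.07
[[325.19226210127806, 0.0, 289.17654520959235], [0.0, 325.19226210127806, 209.04429311156224], [0.0, 0.0, 1.0]] [0.46469833 0.2989491  0.34320804] [-3.35593246e-01 -1.37253645e-04  1.42240178e-01]
[{'at': [474.2, 252.9], 'conf': 0.94}, {'at': [412.8, 232.8], 'conf': 0.72}]
```

View pics/w1.png

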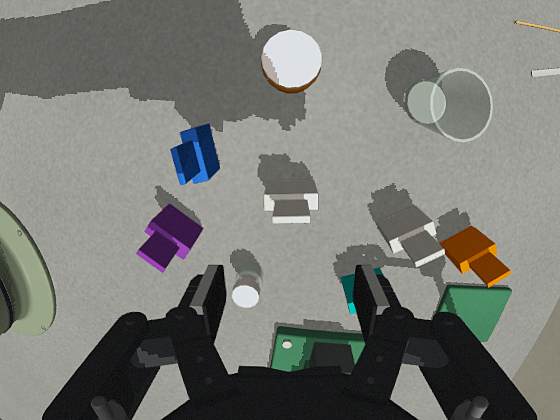

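Emit:
{"fn": "move_arm", "kwargs": {"moves": "-6 2.3 10 0; -6.3 2.3 40 0; -6.3 2.3 70 0; -6.3 2.3 95 0; -6.3 2.3 115 0; -6.3 2.3 125 0; -6.3 2.3 130 0; -6.3 2.3 130 0; -6.3 2.3 130 0; -6.3 2.3 130 0"}}

```text
clock: 4.05
position: [0.4807, 0.2092, 0.0712]
tool_rot: [3.14, -0.001, 1.714]
force: [0.1, -0.0, -0.1]
grip_width: 0.0646
```

Emit:
{"fn": "move_arm", "kwargs": {"moves": "0 0 0 0; 0 0 0 0; 0 0 0 0; 0 0 0 0; 0 0 0 0; 0 0 0 0; 0 0 0 0; 0 0 0 0; 0 0 0 0; 0 0 0 0", "grip": 0.15, "grip_force": 40}}

```text
clock: 4.88
position: [0.4805, 0.2091, 0.0707]
tool_rot: [3.141, -0.0, 1.714]
force: [-0.7, 0.7, 7.1]
grip_width: 0.0294
```

Run:
```python
from h import *
go(.5,.05,.235,89.45)
```

```text
shift [-160.2   -3.2 -164.3] turn 0.1526 | [0.4805 0.2091 0.0707] [ 3.1408e+00 -4.0000e-04  1.7138e+00] F [-0.7  0.7  7.1] w 0.0294 t 4.88
```

Emit:
{"fn": "move_arm", "kwargs": {"moves": "0 0 -15 0; 0 0 -45 0; 0 0 -80 0; 0 0 -120 0; 0 0 -150 0; -20 0 -164 0.02; -50 -1 -164 0.05; -90 -2 -164 0.08; -130 -3 -164 0.11; -160 -3 -164 0.1526"}}

```text
clock: 5.72
position: [0.4997, 0.0471, 0.2346]
tool_rot: [3.141, 0.0, 1.559]
force: [1.3, 0.5, -1.2]
grip_width: 0.0293
```

Run:
```python
from h import *
c,s=np.cos(np.radians(-.55)),np.sin(np.radians(-.55))
def P(x,y): return np.array([.5638,-.1184])+np.array([c*x-s*y,s*x+c*y])
print(P(0,16),P(0,-2))
go(*P(0,15.5e-3),.235,89.45)
```

```text
[ 0.71738662 15.88086283] [ 0.54460167 -2.11830785]
shift [-149.2   66.1   -0.3] turn -0.0025 | [0.4997 0.0471 0.2346] [3.1412e+00 2.0000e-04 1.5587e+00] F [ 1.3  0.5 -1.2] w 0.0293 t 5.72
```

Emit:
{"fn": "move_arm", "kwargs": {"moves": "-15 6 10 0; -45 20 25 0; -80 36 40 0; -115 51 50 0; -140 62 60 0; -149 66 62 0; -149 66 62 0; -149 66 62 0; -149 66 62 0; -149 66 62 0"}}

```text
clock: 6.55
position: [0.5645, -0.098, 0.1727]
tool_rot: [3.141, -0.001, 1.563]
force: [1.1, -0.0, -1.4]
grip_width: 0.0291
```

```bash
cat >> h.py <<'E'
def PW(x,y):
    a=np.radians(-.55);c,s=np.cos(a),np.sin(a)
    return np.array([.5638,-.1184])+np.array([c*x-s*y,s*x+c*y])/1000
def toP(w):
    a=np.radians(-.55);c,s=np.cos(a),np.sin(a)
    d=(w[...,:2]-np.array([.5638,-.1184]))*1000
    return np.stack([c*d[...,0]+s*d[...,1],-s*d[...,0]+c*d[...,1],w[...,2]*1000],-1)
E
python3 - <<'E'
from h import *
np.set_printoptions(precision=1,suppress=True)
go(*PW(0,15.5),.0907,89.45)
f=bot.grab_frame("scene"); w=toP(cloud(f)); np.save("/tmp/s.npy",w)
u,v=235,245
cv2.imwrite("pics/s2.png",cv2.resize(f["frame"][150:330,110:310,::-1],None,fx=4,fy=4,interpolation=cv2.INTER_CUBIC)[:600])
E
```

```text
shift [-4.9 -0.6 82. ] turn 0.0017 | [ 0.6 -0.1  0.2] [ 3.1 -0.   1.6] F [ 1.1 -0.  -1.4] w 0.0291 t 6.55
```

View pics/s2.png

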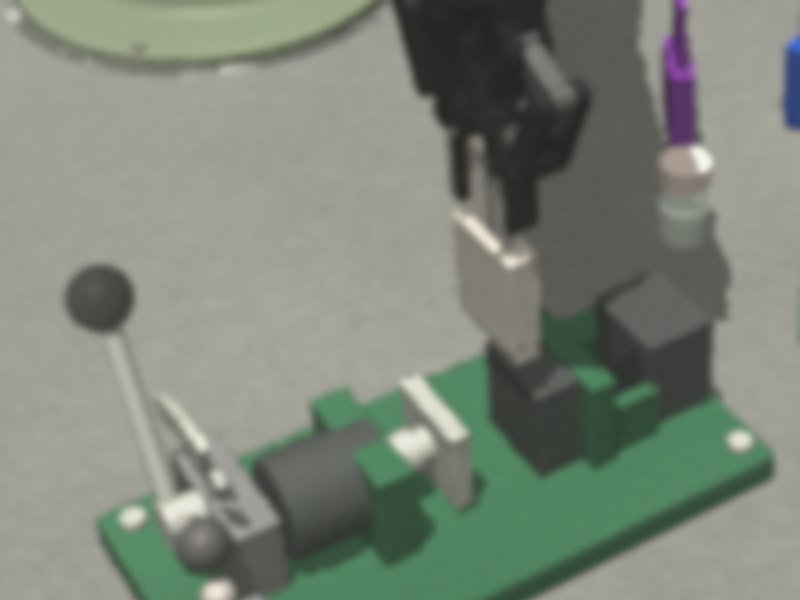

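Run:
```python
from h import *
np.set_printoptions(precision=1,suppress=True)
w=np.load("/tmp/s.npy").reshape(-1,3); x,y,z=w.T
def st(m,t): p=w[m]; print(t,len(p),np.percentile(p,[3,50,97],axis=0).tolist())
st((abs(x)<22)&(z>110)&(z<150)&(y>-10)&(y<60),"plate face")
st((abs(x)<30)&(z>30)&(z<65)&(y>10)&(y<35),"block front")
st((abs(x)<40)&(z>72)&(z<78)&(y>20)&(y<40),"block top")
st((abs(x)<40)&(z>68)&(z<76)&(y>-30)&(y<0),"ram top")
st((abs(x)<40)&(z>30)&(z<66)&(y>-30)&(y<0),"ram")
st((z>95)&(y<-110)&(z<200),"lever")
p=w[(z>100)&(z<160)&(abs(x)<40)&(y>0)&(y<60)];print("plate x",p.min(0),p.max(0))
```

```text
plate face 184 [[-20.559395795429324, 11.670968551144675, 112.25252247857854], [-0.06839868434001817, 12.941558866583204, 130.73299698759422], [19.872058054421974, 14.253881356688979, 148.56042927780842]]
block front 208 [[-23.945469191317667, 25.04931584342834, 31.096116324327728], [7.290326864268199, 26.385960905245305, 48.4190632139867], [24.525034829477402, 33.639441058086, 63.58036017717886]]
block top 104 [[-21.977827122857498, 25.53202892682948, 72.41817085045352], [7.032882721242242, 29.468931945082147, 75.86989432393365], [24.407440802217046, 39.139926985986364, 77.84685661031365]]
ram top 119 [[-24.277792439328575, -21.42591305738806, 69.0455479929372], [1.420433966471151, -17.61649889091533, 73.20139128847791], [24.327595495614638, -11.602077329461604, 75.33384218670513]]
ram 199 [[-21.509506509272533, -29.25792776408533, 31.28508634117516], [11.237224039352318, -20.773377698856297, 54.104159309070084], [24.79491985433894, -12.646595518789042, 64.79382156585149]]
lever 527 [[-66.35510178902142, -155.24609730811127, 98.34348326711783], [-49.37354152720035, -141.82215534904577, 137.95516758286718], [14.924773976369114, -129.67489147497642, 170.33140834586158]]
plate x [-26.1  11.1 102.6] [ 27.   29.2 160. ]
```

Emit:
{"fn": "move_arm", "kwargs": {"moves": "-5 -0.5 3 0.002; -5 -0.5 8 0.002; -5 -0.5 20 0.002; -5 -0.5 35 0.002; -5 -0.5 50 0.002; -5 -0.5 62 0.002; -5 -0.5 72 0.002; -5 -0.5 78 0.002; -5 -0.5 80 0.002; -5 -0.5 80 0.002"}}

```text
clock: 7.43
position: [0.5639, -0.1046, 0.0919]
tool_rot: [-3.141, 0.0, 1.559]
force: [0.8, -0.0, -1.6]
grip_width: 0.0293
```

Run:
```python
from h import *
go(*PW(0,18),.0907,89.45)
```

```text
shift [4.2 0.  1.2] turn -0.0021 | [ 0.5639 -0.1046  0.0919] [-3.1411e+00  1.0000e-04  1.5591e+00] F [ 0.8 -0.  -1.6] w 0.0293 t 7.43
```

Emit:
{"fn": "move_arm", "kwargs": {"moves": "0.5 0 0 -0.002; 1 0 0 -0.002; 1.5 0 0 -0.002; 2 0 0 -0.002; 2.5 0 0 -0.002; 3 0 0 -0.002; 3 0 0.3 -0.002; 3 0 0.6 -0.002; 3 0 0.9 -0.002; 3 0 1.2 -0.002"}}

```text
clock: 8.27
position: [0.5641, -0.1015, 0.091]
tool_rot: [3.142, 0.0, 1.561]
force: [0.6, -0.3, -0.5]
grip_width: 0.029
```

Run:
```python
from h import *
go(*PW(0,18),.0907,89.45)
```

```text
shift [ 1.1 -0.1  0.3] turn -0.0 | [ 0.5641 -0.1015  0.091 ] [3.1416e+00 1.0000e-04 1.5612e+00] F [ 0.6 -0.3 -0.5] w 0.029 t 8.27
```

No contact yet; continue with 1.5 mm more toward the block, then down.

Emit:
{"fn": "move_arm", "kwargs": {"moves": "0.3 0 0 0; 0.6 0 0 0; 0.9 0 0 0; 1.2 0 0 0; 1.5 0 0 0; 1.5 0 0.4 0; 1.5 0 0.8 0; 1.5 0 1.2 0; 1.5 0 1.5 0; 1.5 0 1.5 0"}}

```text
clock: 9.1
position: [0.5642, -0.1005, 0.0907]
tool_rot: [3.141, 0.0, 1.561]
force: [-7.1, -2.3, 22.0]
grip_width: 0.0291
```

Run:
```python
from h import *
go(*PW(0,18),.0907,89.45)
```

```text
shift [ 0.1 -0.3 -0. ] turn -0.0006 | [ 0.5642 -0.1005  0.0907] [3.1407e+00 1.0000e-04 1.5606e+00] F [-7.1 -2.3 22. ] w 0.0291 t 9.1
```

Emit:
{"fn": "move_arm", "kwargs": {"moves": "-0.3 0 -1 0; -0.3 0 -1 0; -0.3 0 -1 0; -0.3 0 -1 0; -0.3 0 -5 0; -0.3 0 -30 0; -0.3 0 -65 0; -0.3 0 -100 0; -0.3 0 -130 0; -0.3 0 -145 0", "grip": 0.6}}

```text
clock: 9.93
position: [0.5649, -0.1006, 0.2384]
tool_rot: [3.138, 0.0, 1.561]
force: [-0.4, 0.7, 0.1]
grip_width: 0.0513
```

Run:
```python
from h import *
np.set_printoptions(precision=2,suppress=True)
f=bot.grab_frame("scene"); W=toP(cloud(f)).reshape(-1,3)
x,y,z=W.T
def st(m,t): p=W[m]; print(t,len(p),np.percentile(p,[3,50,97],axis=0).tolist())
st((abs(x)<22)&(z>48)&(z<75)&(y>5)&(y<40),"plate face")
st((abs(x)<40)&(z>76)&(z<84)&(y>0)&(y<40),"plate top")
st((abs(x)<40)&(z>100)&(z<130)&(y>0)&(y<40),"tab")
go(.5,.05,.235,100)
```

```text
plate face 129 [[-20.498572285359476, 8.958324637609602, 49.17066125747374], [3.1544157977543787, 10.083490034710724, 63.088613391316215], [21.6658586990436, 36.36244899385354, 74.60335905559052]]
plate top 178 [[-23.48492705454572, 9.733540568146877, 76.13860894790166], [10.087872738148844, 15.879782254387134, 80.49510334204624], [24.25272405305242, 39.15617596350512, 83.49098372944918]]
tab 144 [[-13.798973707688681, 14.000341872928132, 101.10315837372238], [3.348871607943499, 15.589204616140918, 116.9608666899029], [14.640876639598076, 20.578474295781824, 127.77942543631977]]
shift [150.  -67.1   4.3] turn -0.1845 | [ 0.57 -0.1   0.24] [3.14 0.   1.56] F [ 1.4 -0.6  4. ] w 0.0514 t 9.98
```

Emit:
{"fn": "move_arm", "kwargs": {"moves": "12 -8 2 0; 40 -26 4 0; 75 -45 4 0; 110 -60 4 0; 145 -75 4 -0.05; 180 -82 4 -0.1; 210 -85 4 -0.2; 225 -85 4 -0.3; 230 -85 4 -0.4; 230 -85 4 -0.5"}}

```text
clock: 10.82
position: [0.4809, 0.1325, 0.2304]
tool_rot: [-3.142, -0.0, 2.069]
force: [-0.5, 0.2, 0.4]
grip_width: 0.0513
```

Run:
```python
from h import *
go(.607,.190,.17,122.5)
```

```text
shift [ -9.8 138.2  60.4] turn -0.069 | [0.4809 0.1325 0.2304] [-3.1415e+00 -4.0000e-04  2.0690e+00] F [-0.5  0.2  0.4] w 0.0513 t 10.82
```

Emit:
{"fn": "move_arm", "kwargs": {"moves": "-1 12 0 -0.02; -3 40 0 -0.04; -6 75 10 -0.06; -8 110 30 -0.069; -9 132 50 -0.069; -9.8 138 60 -0.069; -9.8 138 60 -0.069; -9.8 138 60 -0.069; -9.8 138 60 -0.069; -9.8 138 60 -0.069", "grip": 0.75}}

```text
clock: 11.65
position: [0.6075, 0.1866, 0.172]
tool_rot: [3.14, 0.0, 2.13]
force: [0.7, 0.4, 0.5]
grip_width: 0.0637
```

Run:
```python
from h import *
go(.607,.190,.071,122.5)
f=bot.grab_frame("wrist"); save(f,"w2.png",1.0)
```

```text
shift [  3.2   1.3 101. ] turn -0.0083 | [0.6075 0.1866 0.172 ] [3.1401e+00 2.0000e-04 2.1298e+00] F [0.7 0.4 0.5] w 0.0637 t 11.65
```

View pics/w2.png

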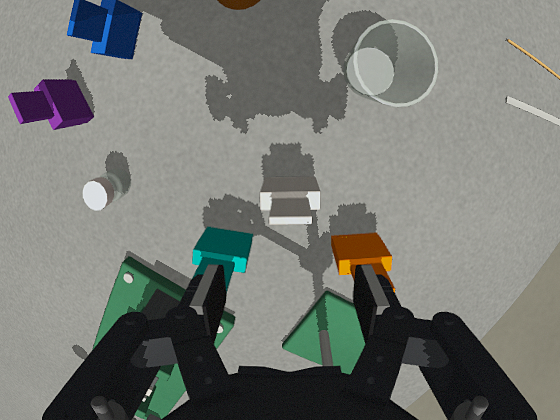

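Emit:
{"fn": "move_arm", "kwargs": {"moves": "3 1.3 10 -0.008; 3.2 1.3 40 -0.008; 3.2 1.3 65 -0.008; 3.2 1.3 85 -0.008; 3.2 1.3 96 -0.008; 3.2 1.3 101 -0.008; 3.2 1.3 101 -0.008; 3.2 1.3 101 -0.008; 3.2 1.3 101 -0.008; 3.2 1.3 101 -0.008"}}

```text
clock: 12.53
position: [0.6076, 0.1905, 0.0706]
tool_rot: [3.14, 0.0, 2.138]
force: [-0.8, 0.1, 0.6]
grip_width: 0.064
```

Emit:
{"fn": "move_arm", "kwargs": {"moves": "0 0 0 0; 0 0 0 0; 0 0 0 0; 0 0 0 0; 0 0 0 0; 0 0 0 0; 0 0 0 0; 0 0 0 0; 0 0 0 0; 0 0 0 0", "grip": 0.15}}

```text
clock: 13.37
position: [0.6072, 0.1903, 0.0699]
tool_rot: [3.141, 0.0, 2.138]
force: [-2.1, -0.7, 6.5]
grip_width: 0.0288
```

Run:
```python
from h import *
go(.48,.13,.25,100)
```

```text
shift [  17.5 -139.6 -180.2] turn 0.3928 | [0.6072 0.1903 0.0699] [3.1412e+00 1.0000e-04 2.1381e+00] F [-2.1 -0.7  6.5] w 0.0288 t 13.37
```

Emit:
{"fn": "move_arm", "kwargs": {"moves": "0 0 -12 0; 0 0 -40 0; 0 0 -80 0; 0 0 -120 0; 0 0 -150 0; 1 -10 -170 0.02; 4 -40 -180 0.1; 9 -75 -180 0.2; 14 -110 -180 0.3; 17 -140 -180 0.39"}}

```text
clock: 14.2
position: [0.4776, 0.1284, 0.25]
tool_rot: [-3.141, -0.001, 1.743]
force: [0.4, 0.5, -1.0]
grip_width: 0.0291
```

Run:
```python
from h import *
go(.5,.03,.25,89.45); go(*PW(0,-1),.25,89.45)
```

```text
shift [-1.008e+02  5.300e+00 -1.000e-01] turn 0.1816 | [0.4776 0.1284 0.25  ] [-3.1413e+00 -7.0000e-04  1.7428e+00] F [ 0.4  0.5 -1. ] w 0.0291 t 14.2
shift [-2.589e+02  4.250e+01 -2.000e-01] turn 0.1816 | [0.4776 0.1284 0.25  ] [-3.1413e+00 -7.0000e-04  1.7428e+00] F [ 0.4  0.5 -1. ] w 0.0291 t 14.2
```

Emit:
{"fn": "move_arm", "kwargs": {"moves": "-15 1 0 0.03; -45 2 0 0.07; -80 4 0 0.12; -115 8 0 0.16; -150 16 0 0.18; -185 25 0 0.18; -220 34 0 0.18; -245 39 0 0.18; -256 42 0 0.18; -258.5 42.5 0 0.1816"}}

```text
clock: 15.03
position: [0.5675, -0.12, 0.2499]
tool_rot: [3.141, 0.001, 1.564]
force: [-0.6, 0.4, -2.1]
grip_width: 0.0293
```

Emit:
{"fn": "move_arm", "kwargs": {"moves": "0 0 5 0; 0 0 15 0; 0 0 30 0; 0 0 40 0; 0 0 50 0; 0 0 50 0; 0 0 50 0; 0 0 50 0; 0 0 50 0; 0 0 50 0"}}

```text
clock: 15.87
position: [0.5675, -0.1176, 0.2001]
tool_rot: [3.141, 0.0, 1.567]
force: [-0.8, 0.2, -1.4]
grip_width: 0.029
```

Run:
```python
from h import *
np.set_printoptions(precision=2,suppress=True)
go(*PW(0,-1),.092,89.45)
f=bot.grab_frame("scene"); W=toP(cloud(f)).reshape(-1,3)
x,y,z=W.T
def st(m,t): p=W[m]; print(t,len(p),np.percentile(p,[3,50,97],axis=0).tolist())
st((abs(x)<22)&(z>135)&(z<185)&(y>-30)&(y<40),"plate2 face")
p=W[(z>136)&(z<186)&(abs(x)<40)&(y>-30)&(y<40)];print("plate x",p.min(0),p.max(0))
st((abs(x)<20)&(z>45)&(z<75)&(y>2)&(y<20),"plate1 face")
st((abs(x)<40)&(z>70)&(z<76)&(y>-30)&(y<0),"ram top")
```

```text
shift [ -1.8  -3.8 108.1] turn 0.0054 | [ 0.57 -0.12  0.2 ] [3.14 0.   1.57] F [-0.8  0.2 -1.4] w 0.029 t 15.87
plate2 face 220 [[-19.194320280831697, -7.63451498504581, 138.9512345082789], [1.1028456280752783, -6.449042938429727, 161.66172548984088], [20.58401661379831, -5.379655081212576, 182.9657771855177]]
plate x [-23.45  -7.98 136.08] [ 30.     9.34 185.93]
plate1 face 116 [[-18.998869179691383, 8.94637599110357, 45.419865446984346], [0.4630686757050913, 10.191263178468333, 60.03087607352664], [18.44219014613646, 11.016491517026472, 74.09207279109137]]
ram top 110 [[-24.26236389783778, -21.279037456907805, 70.15583086835392], [0.4201168148206559, -16.95629289535725, 73.42718366564094], [23.718659997954028, -11.86922128974013, 75.41014223597033]]
```

Emit:
{"fn": "move_arm", "kwargs": {"moves": "-2.3 -3.6 3 0.005; -2.3 -3.6 10 0.005; -2.3 -3.6 25 0.005; -2.3 -3.6 45 0.005; -2.3 -3.6 65 0.005; -2.3 -3.6 82 0.005; -2.3 -3.6 95 0.005; -2.3 -3.6 103 0.005; -2.3 -3.6 107 0.005; -2.3 -3.6 108 0.005"}}

```text
clock: 16.75
position: [0.5634, -0.12, 0.091]
tool_rot: [-3.141, 0.0, 1.561]
force: [-0.1, 0.7, -1.3]
grip_width: 0.0293
```

Run:
```python
from h import *
go(*PW(0,2),.0895,89.45)
```

```text
shift [3.6 0.4 1.5] turn 0.0001 | [ 0.5634 -0.12    0.091 ] [-3.1408  0.      1.5613] F [-0.1  0.7 -1.3] w 0.0293 t 16.75
```

Move +2.8 mm toward plate 1 (expected contact), then down.

Emit:
{"fn": "move_arm", "kwargs": {"moves": "0.5 0.3 0 0; 1 0.3 0 0; 1.5 0.3 0 0; 2 0.3 0 0; 2.5 0.3 0 0; 2.8 0.3 0.4 0; 2.8 0.3 0.8 0; 2.8 0.3 1.2 0; 2.8 0.3 1.6 0; 2.8 0.3 1.6 0"}}

```text
clock: 17.58
position: [0.564, -0.1171, 0.0899]
tool_rot: [-3.142, -0.0, 1.561]
force: [1.2, 0.0, -0.3]
grip_width: 0.0294
```

Run:
```python
from h import *
go(*PW(0,2),.0895,89.45)
```

```text
shift [ 0.7 -0.2  0.4] turn 0.0003 | [ 0.564  -0.1171  0.0899] [-3.1416 -0.      1.5615] F [ 1.2  0.  -0.3] w 0.0294 t 17.58
```

Emit:
{"fn": "move_arm", "kwargs": {"moves": "0.3 0 0 0; 0.6 0 0 0; 0.9 0 0 0; 0.9 0 0.3 0; 0.9 0 0.6 0; 0.9 0 0.9 0; 0.9 0 1.2 0; 0.9 0 1.2 0; 0.9 0 1.2 0; 0.9 0 1.2 0"}}

```text
clock: 18.42
position: [0.5641, -0.1167, 0.0898]
tool_rot: [3.141, 0.0, 1.561]
force: [-6.1, -1.7, 20.5]
grip_width: 0.0293
```

Run:
```python
from h import *
go(*PW(0,2),.0895,89.45)
```

```text
shift [ 0.3 -0.3  0.3] turn -0.0002 | [ 0.5641 -0.1167  0.0898] [3.1409e+00 1.0000e-04 1.5610e+00] F [-6.1 -1.7 20.5] w 0.0293 t 18.42
```

Down on the base and in contact. Release and rise.

Emit:
{"fn": "move_arm", "kwargs": {"moves": "-0.3 0 -1 0; -0.3 0 -1 0; -0.3 0 -1 0; -0.3 0 -1 0; -0.3 0 -5 0; -0.3 0 -30 0; -0.3 0 -65 0; -0.3 0 -100 0; -0.3 0 -130 0; -0.3 0 -160 0", "grip": 0.6}}

```text
clock: 19.25
position: [0.5638, -0.1165, 0.2508]
tool_rot: [3.141, 0.0, 1.561]
force: [0.3, 0.8, -0.6]
grip_width: 0.0515
```

Run:
```python
from h import *
np.set_printoptions(precision=2,suppress=True)
go(*PW(-100,-143),.25,90)
f=bot.grab_frame("scene"); W=toP(cloud(f)).reshape(-1,3)
x,y,z=W.T
def st(m,t): p=W[m]; print(t,len(p),np.percentile(p,[3,50,97],axis=0).tolist())
st((abs(x)<22)&(z>30)&(z<75)&(y>-9.5)&(y<8),"plate2 face")
st((abs(x)<40)&(z>77)&(z<84)&(y>-30)&(y<40),"plate tops")
st((abs(x)<40)&(z>70)&(z<76)&(y>-30)&(y<-7),"ram top")
m=(y<-120)&(y>-175)&(z>90)&(z<180)&(x<20); st(m,"lever")
m=(y<-120)&(y>-175)&(z>135)&(z<180)&(x<20); p=W[m]
from scipy.optimize import least_squares
r=least_squares(lambda q:np.linalg.norm(p-q,axis=1)-15,p.mean(0)-[5,-5,5],loss="soft_l1"); print("knob",r.x,"lean",np.degrees(np.arctan2(r.x[0]+15,r.x[2]-55)), np.linalg.norm(r.x-[-15,-143,55]))
save(f,"s3.png",1.4)
cv2.imwrite("pics/s3.png",cv2.resize(f["frame"][150:330,110:310,::-1],None,fx=3.3,fy=3.3,interpolation=cv2.INTER_CUBIC))
```

```text
shift [-144.9 -100.     0.7] turn -0.0093 | [ 0.56 -0.12  0.25] [3.14 0.   1.56] F [ 0.3  0.8 -0.6] w 0.0515 t 19.25
plate2 face 85 [[-20.421028085849784, -6.838409247736305, 33.87696528512324], [12.113236879070293, -5.773174967071587, 66.28657567779761], [21.86843774165312, -2.402949557238995, 74.29683928925245]]
plate tops 225 [[-22.185352391986576, -6.22586078092641, 77.1338961189596], [13.156460015963127, 8.239353592024111, 81.1193431801287], [25.03760169840739, 38.00457664123985, 83.48490009534824]]
ram top 115 [[-24.34919746637506, -21.688672739694066, 70.30960190168743], [1.9455701733424406, -17.201137060287568, 73.50735984760159], [23.220729367200587, -11.371779803635416, 75.43885436499934]]
lever 551 [[-67.25844153300835, -155.02508375166192, 93.76519174067666], [-48.707541094350034, -142.0356838415411, 134.06034200000494], [10.180289946488646, -129.81854848620748, 170.35131343092706]]
knob [ -63.59 -142.39  155.53] lean -25.796610896874867 111.662306116264
```

View pics/s3.png

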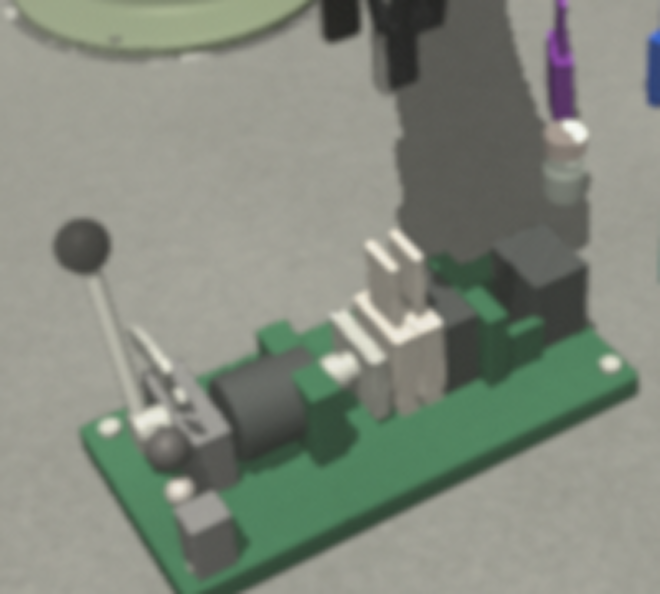

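Emit:
{"fn": "move_arm", "kwargs": {"moves": "-8 -8 0 0; -30 -28 0 0; -55 -50 0 0; -82 -72 0 0; -110 -92 0 0; -135 -108 0 0; -145 -114 0 0; -145 -114 0 0; -145 -114 30 0; -145 -114 60 0", "grip": 0}}

```text
clock: 20.13
position: [0.4495, -0.26, 0.1884]
tool_rot: [3.139, 0.0, 1.562]
force: [0.6, 0.1, -1.6]
grip_width: -0.0001
```

Run:
```python
from h import *
go(*PW(-113,-142.5),.142,89.45)
```

```text
shift [ 0.2 -0.2 46.4] turn 0.0008 | [ 0.4495 -0.26    0.1884] [3.1391e+00 4.0000e-04 1.5620e+00] F [ 0.6  0.1 -1.6] w -0.0001 t 20.13
```

Emit:
{"fn": "move_arm", "kwargs": {"moves": "0 0 12 0; 0 0 30 0; 0 0 42 0; 0 0 46 0; 0 4 46 0; 0 10 46 0; 0 16 46 0; 0 22 46 0; 0 28 46 0; 0 34 46 0"}}

```text
clock: 20.97
position: [0.4831, -0.2608, 0.1431]
tool_rot: [-3.141, 0.0, 1.562]
force: [-3.8, 0.2, 3.5]
grip_width: -0.0
```

```bash
cat > lev.py <<'E'
from h import *
np.set_printoptions(precision=1,suppress=True)
s=bot.observe(); print("TCP press",toP(s["position"]),"F",s["force"],"t",s["clock"])
f=bot.grab_frame("scene"); np.savez("/tmp/l.npz",im=f["frame"])
W=toP(cloud(f)).reshape(-1,3); hsv=cv2.cvtColor(f["frame"],cv2.COLOR_RGB2HSV)
for l in("lever_knob",):
    for d in bot.pinpoint(f,l)[:2]: print(l,d,toP(pt(f,*d["at"])[None])[0])
E
python3 lev.py
```

```text
TCP press [ -79.3 -143.1  143.1] F [-3.8  0.2  3.5] t 20.9667
lever_knob {'at': [139.4, 223.5], 'conf': 0.57} [ -42.1 -140.2  171.7]
```

Emit:
{"fn": "move_arm", "kwargs": {"moves": "0 5 0 0; 0 11 0 0; 0 17 0 0; 0 23 0 0; 0 29 0 0; 0 35 0 0; 0 41 0 0; 0 47 0 0; 0 53 0 0; 0 58 0 0"}}

```text
clock: 21.9
position: [0.5408, -0.2615, 0.1426]
tool_rot: [-3.141, 0.0, 1.561]
force: [-4.2, -2.2, -1.0]
grip_width: 0.0
```

```bash
python3 lev.py
```

```text
TCP press [ -21.6 -143.3  142.6] F [-4.2 -2.2 -1. ] t 21.9
lever_knob {'at': [152.9, 243.5], 'conf': 0.91} [  18.9 -141.9  172. ]
lever_knob {'at': [361.0, 180.4], 'conf': 0.42} [168.5 163.9 265.9]
```

Emit:
{"fn": "move_arm", "kwargs": {"moves": "0 4 0 0; 0 8 0 0; 0 12 0 0; 0 15 0 0; 0 15 0 0; 0 15 0 0; 0 15 0 0; 0 10 0 0; 0 0 0 0; 0 -10 0 0"}}

```text
clock: 22.83
position: [0.5294, -0.2612, 0.1426]
tool_rot: [-3.141, 0.0, 1.561]
force: [0.1, -0.9, -0.2]
grip_width: -0.0002
```

```bash
python3 lev.py
```

```text
TCP press [ -33.  -143.1  142.6] F [ 0.1 -0.9 -0.2] t 22.8333
lever_knob {'at': [159.9, 256.3], 'conf': 0.91} [  45.7 -142.6  164.7]
lever_knob {'at': [273.8, 233.3], 'conf': 0.63} [16.  99.9 75.9]
```

Emit:
{"fn": "move_arm", "kwargs": {"moves": "0 -15 0 0; 0 -40 -10 0; 0 -65 -40 0; 0 -70 -80 0; 0 -70 -110 0; 0 -70 -120 0; 0 -70 -120 0; 0 -70 -120 0; 0 -70 -120 0; 0 -70 -120 0"}}

```text
clock: 23.77
position: [0.4603, -0.2602, 0.2616]
tool_rot: [-3.14, -0.0, 1.562]
force: [0.0, 1.6, 0.9]
grip_width: 0.0004
```

Run:
```python
from h import *
np.set_printoptions(precision=2,suppress=True)
f=bot.grab_frame("scene"); W=toP(cloud(f)).reshape(-1,3)
x,y,z=W.T
def st(m,t): p=W[m]; print(t,len(p),np.percentile(p,[3,50,97],axis=0).tolist())
st((abs(x)<40)&(z>70)&(z<76)&(y>-30)&(y<-4),"ram top")
st((abs(x)<40)&(z>77)&(z<84)&(y>-30)&(y<26),"plate tops")
st((abs(x)<40)&(z>100)&(z<130)&(y>-30)&(y<40),"tabs")
m=(y<-120)&(y>-175)&(z>125)&(z<180)&(x>0)&(x<80); p=W[m]
from scipy.optimize import least_squares
r=least_squares(lambda q:np.linalg.norm(p-q,axis=1)-15,p.mean(0)-[5,-5,5],loss="soft_l1"); print("knob",r.x,"lever",np.arctan2(r.x[0]+15,r.x[2]-55)+.5)
a=f["frame"][150:330,110:310]
t=bot.grab_frame("top"); w=cloud(t)
for l,(u0,v0) in dict(chan=(.564,-.08),parked=(.5647,-.0075)).items():
    hs=cv2.cvtColor(t["frame"],cv2.COLOR_RGB2HSV)
    m=(hs[...,1]<90)&(abs(w[...,0]-u0)<.04)&(abs(w[...,1]-v0)<.024)&(w[...,2]>.068)&(w[...,2]<.078)
    print(l,cv2.minAreaRect(w[m][:,:2].astype(np.float32)))
m=(abs(w[...,0]-.564)<.04)&(w[...,1]>-.14)&(w[...,1]<-.09)&(w[...,2]>.077)&(w[...,2]<.09); print("pack",cv2.minAreaRect(w[m][:,:2].astype(np.float32)), "PW(0,10)",PW(0,10))
b=t["frame"][60:300,90:440]
s=np.vstack([cv2.resize(a,(560,504),interpolation=cv2.INTER_CUBIC)]) 
cv2.imwrite("pics/end.png",s[...,::-1]); cv2.imwrite("pics/endtop.png",cv2.resize(b,None,fx=2,fy=2)[...,::-1])
```

```text
ram top 125 [[-24.500096903186424, -15.963694589261879, 70.90941437673463], [2.2712899754031812, -10.75246534185895, 73.4553758430302], [23.555328902596436, -5.130131095321632, 75.60799569379485]]
plate tops 189 [[-22.202647829226745, -5.966679407448367, 77.52103976159763], [13.226787963153226, 2.9529425357289085, 81.2134968607311], [24.644736044616913, 24.508179975918257, 83.57818850363763]]
tabs 270 [[-14.608557613984877, -1.229050403659197, 101.2228981153411], [4.277899164914906, 4.6519293113393, 117.51801841773074], [15.622425185372942, 20.363769668619163, 127.75735632553133]]
knob [  35.96 -142.57  153.29] lever 0.9783280777833262
chan ((0.5643080472946167, -0.08350707590579987), (0.050027891993522644, 0.029802002012729645), 0.13927333056926727)
parked ((0.5648488998413086, -0.007587840780615807), (0.039256129413843155, 0.05062295123934746), 88.22708129882812)
pack ((0.5643587708473206, -0.11118699610233307), (0.04967905953526497, 0.0425952784717083), 0.8028473854064941) PW(0,10) [ 0.56 -0.11]
```

View pics/end.png

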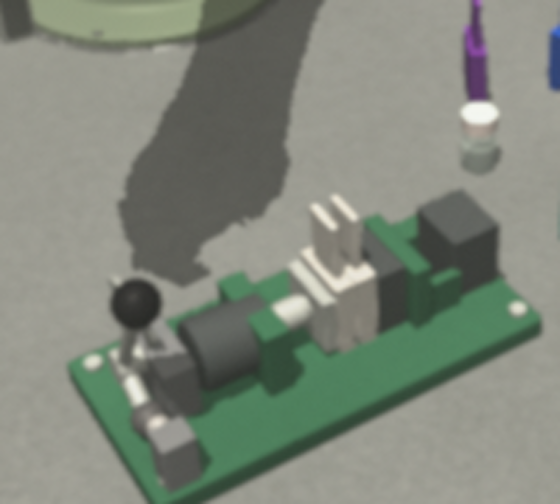

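View pics/endtop.png

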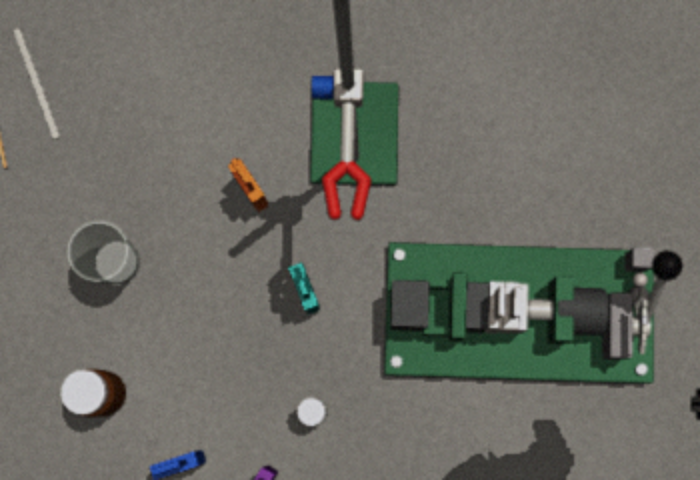

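```bash
python3 -c "
from workcell import bot
print(bot.job_done())"
```

```text
the job is handed in; nothing more can be done
None
```

I packed both aluminium plates into the press, because the thin block was in the channel and left a gap of about 38 mm. I then pushed the lever past its detent, backed the arm clear and handed the job in at about 24 s.

**Last checks:**
- **Plates:** both stand upright and fully down, with their tops at z of about 80–81 mm. They are centred on the ram to about 1 mm, face to face and against the block.
- **Ram:** it has closed on the pack, with its face at y of about -5.5 mm where -6 mm was expected. No gap is left.
- **Lever:** it measures about 0.98 rad, which is the float notch at 1.0 within camera accuracy, and nothing is touching it.
- **Everything else:** the parked block measured unmoved. The channel block was not cleanly measurable at the end because the pack touches it, but it looks unmoved. By eye in the last pictures, the glassware, retort stand and coloured look-alikes stand where they were; only part of the purple one shows there.

No check failed. The highest wrist force I saw was about 23 N, when setting the first plate down; forces were only read at the end of each move.

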